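Check a warmed sample pot with the infrared thermometer

ROBOT

A 6-joint arm with a two-finger parallel gripper is mounted at the origin on the work surface. World frame = base frame: x ahead of the robot, y to its left, z up, the work surface at z = 0. Lengths are in m, angles in degrees, forces in N, time in s.
With the tool pointing down it reaches from about 0.4 to 0.825 m from the base axis. Payload 7 kg.
Tool frame: the origin (TCP) lies midway between the tips of the shut fingers; the grasp point (between the pads) lies ctrl.grasp_offset behind it (ctrl.grasp_offset is the distance from the TCP to the grasp point, in m); z points along the fingers, y is the line along which they close (so a half turn about z gives the same grasp; the last joint's range is limited). The gripper opens to 88 mm and grips with 3 to 60 N. Pads are 19 mm wide; open, the fingers measure 130 mm over their backs; the gripper's body (78 mm by 193 mm) begins 47 mm behind the grasp point.
Start: joints at [-51.045, 20.546, 0.682, 0, -70.136, -16.507], TCP at [0.258, -0.624, 0.227] pointing down, gripper open.
Joint ranges: [-176.03, 176.03], [-82.01, 121.73], [-58.28, 71.71], [-173.87, 95.51], [-174.79, -0.11], [-173.66, 173.66]. Speed limits (degrees/s): [136.94, 136.94, 172.46, 180, 180, 180].

INTERFACE

Orientations are given as [roll, pitch, yaw] about the fixed x, y, z axes, in that order (R = Rz(yaw) Ry(pitch) Rx(roll)).
In Python, from plant import ctrl gives the robot as it stands. The module is installed in compiled form; this text tells all that it offers.
- The arm moves only by the tool send_rows, never from a script. Its argument "increments" is a list that holds one entry, the list of rows, each a list of 4 numbers: the shift along the world's x, y, z normalised to -1 to 1, where 1 is 0.2 m, then the turn about the world's z normalised to -1 to 1, where 1 is 1.5 rad. In form: [[[x, y, z, roll], ...]]. A call has 1 to 12 rows; each row is the pose to reach, as a shift and turn from the pose commanded when the call began; what a row does not reach only later rows make up. A row lasts 1/8 s, in which the tool goes at most 62.5 mm and 10.7 degrees, less where a joint would pass 70% of its speed; a pose out of reach is approached as far as the arm can. A call with a number of a shift or a turn outside -1 to 1 is refused whole. A call with a gripper value outside its range is refused whole. "jaw" is the opening, from 0 (shut) to 1 (fully open), set as the call begins (left out, the last holds). The fingers move at their own pace and stop on an object; the grip force is fixed at half the most. Time passes only in rows, so rows that repeat a pose let the fingers close. It gives the time, the measured TCP pose, the force, the opening and the grip force at its end, in the units of the state.
- ctrl.get_obs(): the state, without advancing time (a new reading comes with each control period).
- ctrl.snapshot(name): name is "scene" or "top"; returns the picture (384x512x3 uint8, red, green, blue); there is no depth.
- ctrl.calibration(name): a dict with "mtx" (3x3 intrinsics, pixels), "k1" (the pictures are not rectified: a ray, as slopes to the right and down, at radius r is drawn at 1 + k1 r^2 times it, then the intrinsics apply), "eye" and "attitude" of the camera in the world. Camera axes: x right, y up, looking along -z (the intrinsics and any distortion apply to the point x, -y, -z); pixel columns grow to the right and rows downward; lengths in m; the calibration is good to about 2 mm. A picture is of the moment at which its call begins. calibration takes no time and is no camera call.
- ctrl.close_job(): hands the job in; it is judged then, once.
Trained networks look in the newest picture that a camera, given by its name, has taken for a name from the list of things; names that differ only in an ending like _2 or _b are one class to them, and where a whole thing is asked for, a point or a joint stands for the part that bears it (a point fixed in the world has none). Each returns a list of dicts, best first, with "conf" (0 to 1); they miss things now and then, are a little off and sometimes report something else, mostly with a low value. They report only what shows in the picture. A call takes as long as a camera call. They do not tell look-alikes from the thing itself.
- ctrl.trace(thing, camera): "mask" (384x512 bool, what is visible of it) and "bbox" ([left, top, right, bottom] in pixels, round what is visible of it).
- ctrl.spot_point(thing, camera): "pixel" ([row, column] in pixels: a listed point, or the origin of a listed thing).
The state is a dict: "clock": time; "joint_pos": joint angles; "qvel": joint speeds; "tau": joint torques, N m; "tool_pos": TCP position; "orientation": TCP orientation; "force": force on the tool from outside, world axes, zero at the start; "moment": the same for the moment, N m; "opening": finger opening in m; "gripper_force": force on a finger pad.
Only numpy, scipy, OpenCV 4.12 (cv2) and the standard library are available. Lean on these libraries where they do the work, as an engineer would, in place of code of your own. Each camera call takes 0.05 s, during which the arm holds its last target. There are 200 camera calls.

TASK

First slide the steel sample pot along the warming plate, without lifting or tipping it, until it stands centred in the empty ring, and let go of it. Then take the infrared thermometer, point its window squarely at the middle of the black pad on the pot from about 8 cm away and hold it steady there for at least one second. Finally lay the thermometer back down on its rubber mat without dropping it, display up and lying along the mat, with the pot still in its ring and the other things on the bench left where they are.

Things in the scene. Friction and masses are not known exactly. Their poses are not given: they have to be found in the camera images.
- plate: Low flat aluminium warming plate, 340 x 170 mm, fixed, top 20 mm above the bench. Origin: centre of its underside; x along its length. Two thin ring marks lie on its top, 80 mm either side of its centre along x.
- ring_from: The ring mark (outline 126 mm across, flat, 1.5 mm proud, nothing to collide with) in which the pot stands at the start. Origin: ring centre at the height of the plate's top. It may be at either end of the plate.
- ring_to: The same kind of ring mark, empty at the start: where the pot must go. Origin: ring centre at the height of the plate's top; z up.
- pot: Loose lidded steel pot, 110 mm diameter, body 85 mm high, lid and knob up to 111 mm; 0.5 to 0.9 kg. Origin: centre of its underside; z up. A straight black handle, 16 mm wide and 14 mm thick, points along its -x, from x = -50 to x = -175 mm, centre line 62 mm above the origin. The black measuring pad is on its +x side.
- pot_grip (a point): Point on the centre line of the pot's handle, 120 mm from the pot's axis, 62 mm above the pot's underside.
- pad: Square black measuring pad (50 x 50 mm in a 58 mm aluminium frame) fixed to the side of the pot across from the handle. Origin: centre of its face, 70 mm from the pot's axis and 55 mm above the pot's underside. Its x axis is the outward normal of the face, which leans back: x points away from the pot and 20 degrees upward.
- thermometer: Loose hand-held infrared thermometer, a white bar 36 mm wide (y) and 34 mm high (z) from x = -70 to x = 35 mm, with a round grey head of 40 mm diameter from x = 30 to x = 70 mm, 140 mm long in all, about 0.17 kg. It lies flat, with a small black display on top. Origin: centre of its underside, near its balance point; x points along it, out of the window; z up through the display.
- window (a point): Centre of the thermometer's round black window, at the front of the grey head: 70 mm ahead of the thermometer's origin and 20 mm above its underside. It looks along the thermometer's x axis; same axes as the thermometer.
- mat: Fixed flat rubber mat, 220 x 120 x 4 mm, on which the thermometer lies along x. Origin: centre of its underside; x along its length; top at z = 4 mm.
- beaker: Glass beaker, 72 mm across, 95 mm high, a bystander. Origin: centre of underside.
- dish: Clear closed dish, 94 mm across, 20 mm high, a bystander. Origin: centre of underside.
- mouse: Black computer mouse, 100 x 58 x 32 mm, a bystander. Origin: centre of underside.
- jar: Amber jar with white cap, 70 mm across, 100 mm high, a bystander. Origin: centre of underside.
- flask: White bottle with black cap, 64 mm across, 160 mm high, a bystander. Origin: centre of underside.
- tipbox: Clear plastic box, 120 x 85 x 50 mm, a bystander. Origin: centre of underside.
- marker: Grey marker pen with black cap, 130 mm long, 16 mm thick, lying on the bench, a bystander. Origin: on its underside, at mid-length.
Not all that is in view belongs to the job. What is shaped like the thermometer but blue or orange is not meant.

How it is judged (in metres and radians):
On the way, in this order (a step that is already met when the one before it is completed fails the run):
1. the pot has been slid into the empty ring (centres within 12 mm), stands still and is let go (horizontal distance between pot and ring_to below 0.012 m and z of pot in the frame of plate below 0.024 m and angle between pot's own z axis and vertical below 0.08 rad and linear speed of pot below 0.02 m/s and contact force between the fingers and pot below 0.2 N), for 0.2 s.
2. the thermometer is held still in the fingers for one second, its window 50 to 130 mm from the pad, aimed within 20 mm of the pad's centre sideways and in height and within 24 degrees of square to it (x of pad in the frame of window between 0.05 and 0.13 m and y of pad in the frame of window between -0.02 and 0.02 m and z of pad in the frame of window between -0.02 and 0.02 m and x of window in the frame of pad above 0.03 m and angle between the x axis of thermometer and the x axis of pad, either way round below 0.42 rad and linear speed of thermometer below 0.02 m/s and angular speed of thermometer below 0.15 rad/s and contact force between the fingers and thermometer above 1 N), for 1 s.
At the end, for the whole second after the job is handed in: The pot stands upright and still on the plate, within 12 mm of the centre of the ring that was empty; the thermometer lies flat and still on its mat, display up, its origin within 45 mm of the mat's centre along and across, lying within 28 degrees of the mat's length (either way round) (horizontal distance between pot and ring_to below 0.012 m and z of pot in the frame of plate below 0.024 m and angle between pot's own z axis and vertical below 0.08 rad and linear speed of each of pot, thermometer below 0.02 m/s and x of thermometer in the frame of mat between -0.045 and 0.045 m and y of thermometer in the frame of mat between -0.045 and 0.045 m and z of thermometer in the frame of mat below 0.009 m and angle between thermometer's own z axis and vertical below 0.12 rad and angle between the x axis of thermometer and the x axis of mat, either way round below 0.5 rad); the robot touches nothing.
It fails at once if the pot is lifted more than 8 mm off the plate or tipped more than 9 degrees (z of pot in the frame of plate above 0.028 m or angle between pot's own z axis and vertical above 0.16 rad).
It fails at once if the thermometer is dropped (faster than 0.6 m/s while not in the fingers) (linear speed of thermometer above 0.6 m/s and contact force between the fingers and thermometer below 0.2 N).
It fails at once if a bystander is moved more than 30 mm (distance of any of beaker, dish, mouse, jar, flask, tipbox, marker from where it was at the start of the episode above 0.03 m).
It also fails if it takes over 61 s, if anything falls off the work surface, if the arm or the gripper's body presses on something with over 40 N, if the wrist force passes 120 N, or if a joint passes its speed limit or range.

## Working session

There is one attempt and no reset: what is moved stays moved. The work goes in short steps, Python scripts to look and compute and a tool call to move; the robot and the scene stay as the last step left them, time stands still between calls to the robot, and variables do not carry over. Pictures are saved under pics/ and viewed, at most 10 in all, crops included, and the job is handed in when it is done.

Besides the shell and the picture viewer there is one more tool, called as name(argument=value, ...), one argument or row to a line, values as JSON. send_rows: Moves the arm, as the interface text tells. Its arguments: {"type":"object","properties":{"increments":{"type":"array"},"jaw":{"type":"number"}},"required":["increments"]}

```bash
mkdir -p pics; cat > h.py <<'E'
import numpy as np, cv2
from scipy.spatial.transform import Rotation as R
from plant import ctrl
def cam(n):
    c=ctrl.calibration(n); A=np.array(c['attitude'],float)
    if A.shape!=(3,3): A=R.from_euler('xyz',A,degrees=True).as_matrix()
    return np.array(c['mtx']),c['k1'],np.array(c['eye']),A
def ray(n,row,col):
    K,k1,e,A=cam(n); d=np.array([(col-K[0,2])/K[0,0],(row-K[1,2])/K[1,1]]); s=d.copy()
    for _ in range(30): s=d/(1+k1*(s@s))
    return e,A@np.array([s[0],-s[1],-1])
def onz(n,row,col,z):
    e,d=ray(n,row,col); return e+d*(z-e[2])/d[2]
def proj(n,p):
    K,k1,e,A=cam(n); q=A.T@(np.array(p)-e); s=np.array([q[0],-q[1]])/-q[2]; s=s*(1+k1*(s@s))
    return [K[1,1]*s[1]+K[1,2],K[0,0]*s[0]+K[0,2]]
def tri(a,b):
    (e1,d1),(e2,d2)=ray('scene',*a),ray('top',*b)
    t=np.linalg.lstsq(np.array([d1,-d2]).T,e2-e1,rcond=None)[0]
    p,q=e1+t[0]*d1,e2+t[1]*d2; return (p+q)/2,np.linalg.norm(p-q)
def shot(n,f):
    im=ctrl.snapshot(n); cv2.imwrite('pics/'+f,im[:,:,::-1]); return im
E
python3 - <<'E'
from h import *
np.set_printoptions(precision=4,suppress=True)
print(ctrl.calibration('top'),ctrl.calibration('scene'),ctrl.grasp_offset)
a=shot('scene','s0.png');b=shot('top','t0.png')
for n in ['top','scene']:
  for t in ['pot','pot_grip','pad','ring_from','ring_to','plate','thermometer','window','mat','beaker','dish','mouse','jar','flask','tipbox','marker']:
    print(n,t,[(np.round(d['pixel']),round(d['conf'],2)) for d in ctrl.spot_point(t,n)][:4])
print(ctrl.get_obs())
E
```

```text
{'mtx': array([[484.078 ,   0.    , 256.0464],
       [  0.    , 484.078 , 186.7656],
       [  0.    ,   0.    ,   1.    ]]), 'k1': -0.026672971203981672, 'eye': array([0.4101, 0.1358, 1.9834]), 'attitude': array([  3.6383,  -0.388 , -89.9728])} {'mtx': array([[445.6852,   0.    , 252.7987],
       [  0.    , 445.6852, 190.9845],
       [  0.    ,   0.    ,   1.    ]]), 'k1': 0.04963840176017568, 'eye': array([ 1.2046, -0.3426,  1.3291]), 'attitude': array([33.6601, -0.3343, 54.3773])} 0.0188
top pot [(array([198., 156.]), 0.65), (array([166., 316.]), 0.63)]
top pot_grip [(array([171., 340.]), 0.56)]
top pad [(array([199., 230.]), 0.64), (array([157., 296.]), 0.56)]
top ring_from [(array([167., 310.]), 0.57), (array([203., 301.]), 0.43), (array([141., 211.]), 0.22)]
top ring_to [(array([204., 300.]), 0.41)]
top plate [(array([186., 306.]), 0.95), (array([157., 296.]), 0.69), (array([202., 302.]), 0.65)]
top thermometer [(array([217., 111.]), 0.93), (array([192., 218.]), 0.76), (array([234., 209.]), 0.57), (array([167., 310.]), 0.28)]
top window [(array([229., 227.]), 0.84), (array([
[... 1163 characters left out ...]
[217., 326.]), 0.85), (array([180., 280.]), 0.38)]
scene flask [(array([146., 330.]), 0.97), (array([182., 263.]), 0.44)]
scene tipbox [(array([177., 343.]), 0.95)]
scene marker [(array([176., 220.]), 0.5)]
{'clock': 1.7, 'joint_pos': array([-51.045 ,  20.545 ,   0.6823,  -0.0007, -70.1359, -16.5069]), 'qvel': array([ 0.0375, -0.0354, -0.103 , -0.0422,  0.0694,  0.0363]), 'tau': array([ -0.0004, -58.2378,  29.3295,   7.0027,   0.0125,  -0.    ]), 'tool_pos': array([ 0.2577, -0.6238,  0.2266]), 'orientation': array([-179.9989,    0.001 , -157.5522]), 'force': array([-0.7117,  1.1976, -0.1662]), 'moment': array([-0.0187,  0.0008,  0.0177]), 'gripper_force': 0.0, 'opening': 0.08728825712285676}
```

```bash
python3 - <<'E'
import cv2
for f in ['s0','t0']:
    cv2.imwrite(f'pics/{f}b.png',cv2.resize(cv2.imread(f'pics/{f}.png'),(800,600),interpolation=cv2.INTER_CUBIC))
E
```

```text
(no output)
```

View pics/t0b.png

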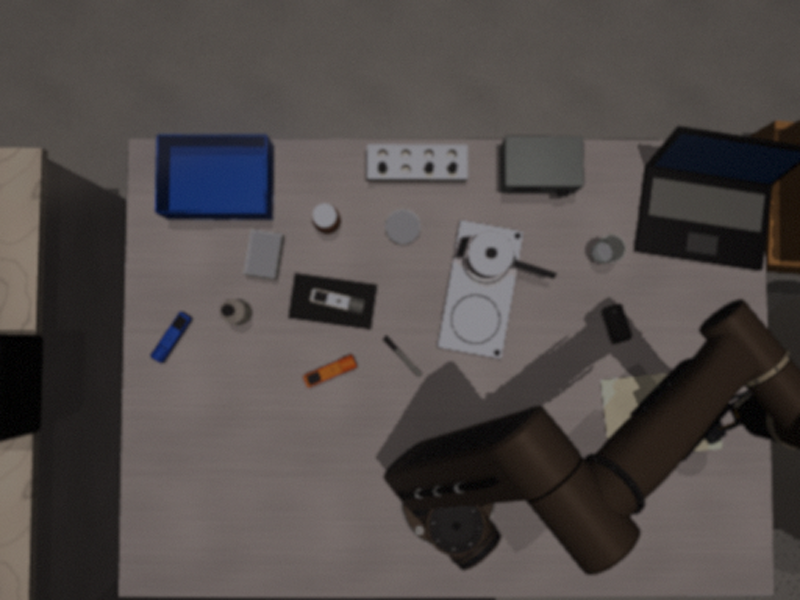

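View pics/s0b.png

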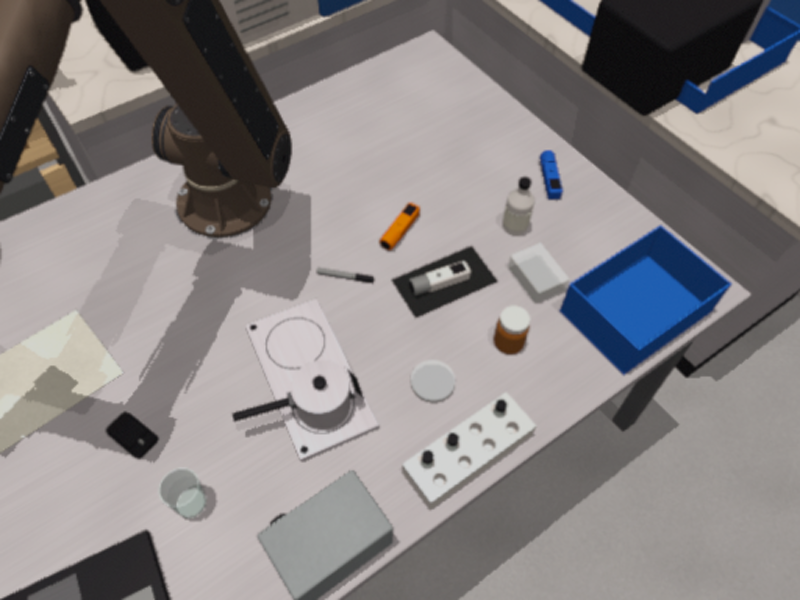

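Top view (in 512x384 pixels): the pot stands at about (row 161, col 314), with its handle pointing right to (175, 355) and its pad on the left. The empty ring is at (204, 304). The white thermometer lies on the black mat at (192, 216), with its grey head to the right.

Candidates for the thermometer:
- White bar at top (192, 216) / scene (179, 281). This is the one, being white, with a grey head and lying on the mat.
- Orange one at top (237, 211) / scene (144, 256). Not meant.
- Blue one at top (216, 110) / scene (112, 352). Not meant.

Next I measure and make one close crop.

```bash
python3 - <<'E'
from h import *
np.set_printoptions(precision=4,suppress=True)
im=ctrl.snapshot('top'); sc=ctrl.snapshot('scene')
def rect(n,t,z,pick=None):
    for d in ctrl.trace(t,n):
        m=d['mask']; c,_=cv2.findContours(m.astype(np.uint8),0,2); c=max(c,key=cv2.contourArea)[:,0]
        P=np.array([onz(n,y,x,z)[:2] for x,y in c]).astype(np.float32)*1000
        (cx,cy),(w,h),a=cv2.minAreaRect(P); 
        print(n,t,round(d['conf'],2),d['bbox'],np.round([cx,cy,w,h,a],1))
rect('top','plate',.02); rect('scene','plate',.02)
rect('top','mat',.004); rect('scene','mat',.004)
rect('top','thermometer',.036); rect('scene','thermometer',.02)
rect('top','pot',.095); rect('scene','pot',.1)
def sp(t,n): return [d['pixel'] for d in ctrl.spot_point(t,n)]
for t in ['pot','pot_grip','pad','thermometer','window','mat','plate']:
    r=[]
    for a in sp(t,'scene'):
        for b in sp(t,'top'):
            p,e=tri(a,b)
            if e<.02: r.append((p,round(e,4)))
    print(t,r)
for t,z in [('beaker',0),('flask',0),('jar',0),('marker',0),('dish',0),('tipbox',0)]:
    print(t,[onz('top',*p,z) for p in sp(t,'top')],[onz('scene',*p,z) for p in sp(t,'scene')])
a=cv2.resize(im[130:250,180:380],(800,480),interpolation=cv2.INTER_CUBIC)
cv2.imwrite('pics/c1.png',a[:,:,::-1])
E
```

```text
top plate 0.69 [281.3, 143.1, 333.5, 231.9] [496.4 -78.6 170.5 241.9  80. ]
top plate 0.68 [157.5, 146.8, 183.3, 180.4] [633.6 477.5  92.  120.3  80.5]
scene plate 0.61 [155.1, 191.6, 243.6, 295.6] [479.9 -74.6 171.1 202.7  80. ]
top mat 0.62 [183.1, 173.8, 238.7, 214.0] [515.5 299.4 225.1 123.4  81.9]
scene mat 0.67 [253.6, 157.4, 317.6, 201.7] [512.9 300.  224.1 122.3  81.2]
top thermometer 0.9 [199.1, 183.4, 234.6, 200.3] [513.5 283.3 141.7  40.7  77.2]
top thermometer 0.69 [94.2, 199.3, 121.3, 233.4] [418.3 712.1  41.2 144.7  56.3]
top thermometer 0.62 [191.0, 225.3, 229.7, 246.7] [332.5 301.   37.8 136.8  24. ]
top thermometer 0.44 [384.8, 193.1, 403.8, 215.7] [ 457.1 -435.7   96.6   56.8   17.7]
top thermometer 0.17 [142.7, 193.1, 162.6, 204.3] [484.3 545.4  64.4  80.8   0.1]
scene thermometer 0.95 [264.1, 166.5, 300.0, 186.6] [509.9 288.6 145.7  52.4  75. ]
scene thermometer 0.65 [243.6, 126.8, 269.7, 159.4] [333.3 306.7  45.2 155.2  23.6]
top pot 0.91 [294.9, 148.2, 351.7, 177.0] [ 627.2 -140.9  114.8  238.1    1.5]
scene pot 0.62 [152.8, 229.3, 231.6, 274.5] [ 646.1 -146.1  
[... 545 characters left out ...]
float64(0.0038))]
mat [(array([0.5147, 0.2985, 0.0064]), np.float64(0.0042))]
plate [(array([ 0.5515, -0.0903,  0.0023]), np.float64(0.0031))]
beaker [array([ 0.6632, -0.044 ,  0.    ]), array([ 0.6493, -0.4076,  0.    ])] [array([ 0.6402, -0.409 ,  0.    ])]
flask [array([0.4758, 0.5355, 0.    ])] [array([0.4788, 0.5424, 0.    ])]
jar [array([0.7251, 0.3147, 0.    ]), array([0.4742, 0.538 , 0.    ])] [array([0.7095, 0.3128, 0.    ])]
marker [array([0.3675, 0.1303, 0.    ])] [array([ 0.4547, -0.4474,  0.    ])]
dish [array([0.7178, 0.1173, 0.    ])] [array([0.7132, 0.1142, 0.    ])]
tipbox [array([0.6394, 0.4731, 0.    ])] [array([ 0.641 ,  0.4742, -0.    ]), array([0.3667, 0.1191, 0.    ])]
```

View pics/c1.png

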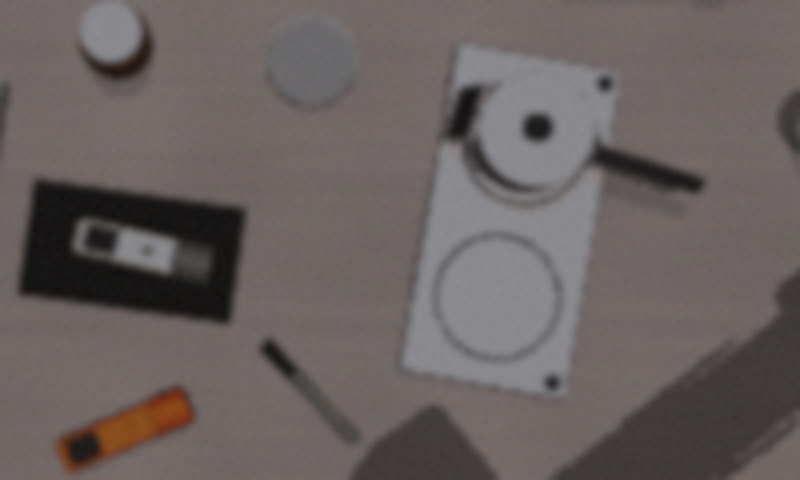

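The crop shows the chosen white thermometer lying on the mat, body at crop (145, 248), grey head on the right at (195, 262). The empty ring is at crop (498, 296), the knob at (537, 127), the handle end at (703, 186).

```bash
python3 - <<'E'
from h import *
np.set_printoptions(precision=4,suppress=True)
c=lambda x,y,z:onz('top',130+(y+.5)/4-.5,180+(x+.5)/4-.5,z)
C=[c(*p,.02) for p in [(457,44),(618,70),(567,397),(402,369)]]
print('corners',np.array(C),'centre',np.mean(C,0)[:2])
u=(C[0]-C[3]+C[1]-C[2]); u/=np.linalg.norm(u); print('plate dir',np.degrees(np.arctan2(u[1],u[0])))
m=np.mean(C,0); print('rings from plate',m+.08*u,m-.08*u,'ring seen',c(498,296,.0215))
k=c(537,127,.129); print('knob',k,'lid',c(537,129,.108))
e=c(703,186,.085); d=k-e; print('handle end',e,'len',np.linalg.norm(d[:2]),'yaw pot',np.degrees(np.arctan2(d[1],d[0])))
b=c(600,153,.085);d=b-e; print('yaw by handle',np.degrees(np.arctan2(d[1],d[0])))
pc=k[:2]; print('scene check knob pix',proj('scene',[*pc,.129]),'grip',proj('scene',[.594,-.2175,.082]))
t=[c(71,232,.02),c(213,265,.02)]; d=t[1]-t[0]; print('th',np.mean(t,0),np.linalg.norm(d),np.degrees(np.arctan2(d[1],d[0])))
print(ctrl.get_obs()['clock'])
E
```

```text
corners [[ 0.7244 -0.0322  0.02  ]
 [ 0.6979 -0.197   0.02  ]
 [ 0.3644 -0.142   0.02  ]
 [ 0.3927  0.025   0.02  ]] centre [ 0.5448 -0.0866]
plate dir -9.574776135305504
rings from plate [ 0.6237 -0.0999  0.02  ] [ 0.466  -0.0733  0.02  ] ring seen [ 0.4666 -0.0725  0.0215]
knob [ 0.6264 -0.0997  0.129 ] lid [ 0.6269 -0.1023  0.108 ]
handle end [ 0.5733 -0.2689  0.085 ] len 0.1773260300996761 yaw pot 72.57626901228775
yaw by handle 72.23063927737594
scene check knob pix [np.float64(242.94925896820195), np.float64(203.9784834924105)] grip [np.float64(262.5939895206093), np.float64(166.44856634080512)]
th [0.5146 0.2887 0.02  ] 0.1481247703419957 -103.0374350434831
3.9
```

send_rows(
  increments=[
    [[1,1,0,0.581],[1,1,0,0.581],[1,1,0,0.581],[1,1,0,0.581],[1,1,0,0.581],[1,1,0,0.581]],
  ],
  jaw=1,
)

```text
clock: 4.65
tool_pos: [0.4595, -0.4221, 0.2267]
orientation: [-180.0, 0.0, -107.4]
force: [-0.4, -1.0, 0.5]
opening: 0.088
gripper_force: 0.0
```

send_rows(
  increments=[
    [[0.667,1,0,0],[0.667,1,0,0],[0.667,1,0,0],[0.667,1,0,0],[0.667,1,-0.4,0],[0.667,1,-0.4,0],[0.667,1,-0.4,0]],
  ],
)

```text
clock: 5.52
tool_pos: [0.5901, -0.2249, 0.1459]
orientation: [179.8, -0.1, -107.7]
force: [-0.1, -0.4, 0.4]
opening: 0.0876
gripper_force: 0.0
```

```bash
python3 - <<'E'
from h import *
np.set_printoptions(precision=4,suppress=True)
o=ctrl.get_obs();print(o['clock'],o['tool_pos'],o['orientation'],o['joint_pos'])
im=shot('scene','s1.png'); cv2.imwrite('pics/s1b.png',cv2.resize(im[140:340,80:330],(750,600),interpolation=cv2.INTER_CUBIC)[:,:,::-1])
E
```

```text
5.525 [ 0.5901 -0.2249  0.1459] [ 179.8491   -0.0661 -107.7018] [ -3.1651  20.0362 -11.1614   0.0305 -58.9651 -14.5525]
```

View pics/s1b.png

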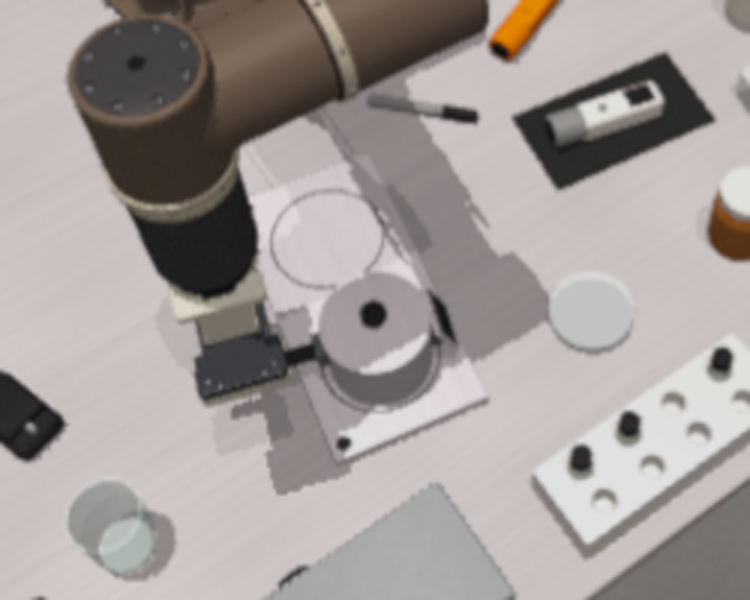

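The gripper hangs over the handle, between the pot and the mouse, and everything stands where it was. Now I go down and close.

send_rows(
  increments=[
    [[0,0.04,-0.2,0],[0,0.04,-0.36,0],[0,0.04,-0.415,0],[0,0.04,-0.415,0]],
  ],
)

```text
clock: 6.08
tool_pos: [0.5918, -0.2166, 0.0647]
orientation: [-179.9, -0.0, -107.6]
force: [-0.4, -0.5, 0.1]
opening: 0.0875
gripper_force: 0.0
```

send_rows(
  increments=[
    [[0,0,0,0],[0,0,0,0],[0,0,0,0],[0,0,0,0],[0,0,0,0]],
  ],
  jaw=0,
)

```text
clock: 6.7
tool_pos: [0.5911, -0.2158, 0.0636]
orientation: [-180.0, 0.0, -107.6]
force: [-0.2, 1.5, 0.1]
opening: 0.0431
gripper_force: 0.0
```

send_rows(
  increments=[
    [[0,0,0,0],[0,0,0,0],[0,0,0,0],[0,0,0,0],[0,0,0,0],[0,0,0,0]],
  ],
)

```text
clock: 7.45
tool_pos: [0.5912, -0.2159, 0.0635]
orientation: [-180.0, 0.0, -107.6]
force: [0.8, -0.3, -1.7]
opening: 0.0156
gripper_force: 30.0
```

send_rows(
  increments=[
    [[-0.05,0.01,0,0],[-0.12,0.02,0,0],[-0.2,0.03,0,0],[-0.28,0.05,0,0],[-0.36,0.06,0,0],[-0.4,0.067,0,0],[-0.4,0.067,0,0]],
  ],
)

```text
clock: 8.32
tool_pos: [0.5101, -0.2024, 0.0637]
orientation: [180.0, -0.0, -107.6]
force: [0.4, -0.6, -1.3]
opening: 0.0153
gripper_force: 30.0
```

```bash
python3 - <<'E'
from h import *
np.set_printoptions(precision=4,suppress=True)
o=ctrl.get_obs();print(o['clock'],o['tool_pos'],o['orientation'],o['opening'])
im=shot('scene','s2.png'); cv2.imwrite('pics/s2b.png',cv2.resize(im[140:340,80:330],(750,600),interpolation=cv2.INTER_CUBIC)[:,:,::-1])
E
```

```text
8.325 [ 0.5101 -0.2024  0.0637] [ 179.9529   -0.0177 -107.596 ] 0.015255697399645838
```

View pics/s2b.png

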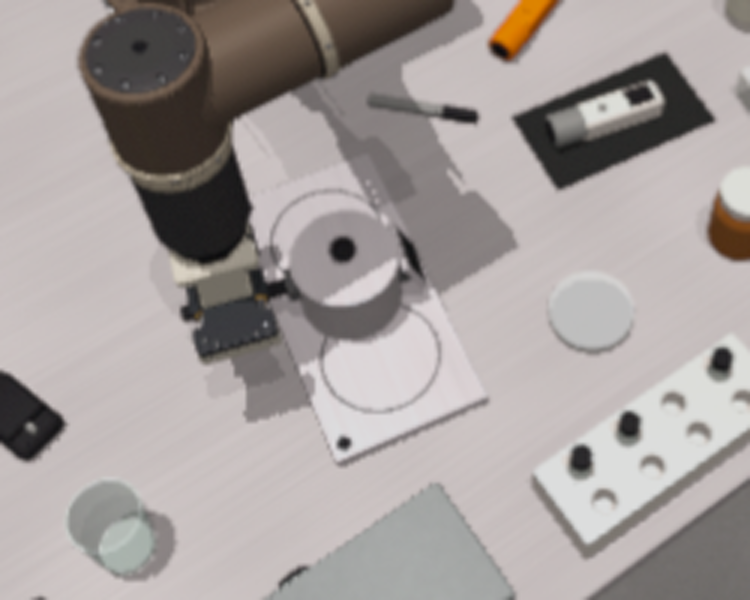

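The pot is sliding well: it is about midway, upright, with the knob at crop (343, 249). I compute the rest of the way from this.

```bash
python3 - <<'E'
from h import *
np.set_printoptions(precision=4,suppress=True)
f=lambda x,y,z:onz('scene',140+(y+.5)/3-.5,80+(x+.5)/3-.5,z)
print('knob0',f(373,314,.129),'knob now',f(343,249,.129),'ring_to',f(327,238,.0215))
print('ring_from',f(381,357,.0215))
E
```

```text
knob0 [ 0.6303 -0.1021  0.129 ] knob now [ 0.5494 -0.0876  0.129 ] ring_to [ 0.4682 -0.072   0.0215]
ring_from [ 0.627  -0.1007  0.0215]
```

send_rows(
  increments=[
    [[-0.05,0.01,0,0],[-0.12,0.02,0,0],[-0.2,0.035,0,0],[-0.28,0.05,0,0],[-0.36,0.063,0,0],[-0.4,0.07,0,0],[-0.4,0.07,0,0],[-0.4,0.07,0,0]],
  ],
)

```text
clock: 9.38
tool_pos: [0.4306, -0.1886, 0.0634]
orientation: [179.9, -0.0, -107.6]
force: [-2.0, -0.5, 3.2]
opening: 0.0158
gripper_force: 30.0
```

send_rows(
  increments=[
    [[0,0,0,0],[0,0,0,0],[0,0,0,0],[0,0,0,0],[0,0,0,0],[0,0,0,0]],
  ],
  jaw=1,
)

```text
clock: 10.12
tool_pos: [0.4311, -0.1885, 0.0636]
orientation: [-180.0, 0.0, -107.6]
force: [-0.1, 0.1, -0.1]
opening: 0.0701
gripper_force: 0.0
```

```bash
python3 - <<'E'
from h import *
np.set_printoptions(precision=4,suppress=True)
o=ctrl.get_obs();print(o['clock'],o['tool_pos'],o['orientation'],o['opening'])
im=shot('scene','s3.png'); cv2.imwrite('pics/s3b.png',cv2.resize(im[140:340,80:330],(750,600),interpolation=cv2.INTER_CUBIC)[:,:,::-1])
E
```

```text
10.125 [ 0.4311 -0.1885  0.0636] [-179.9969    0.0004 -107.6193] 0.0701420562759333
```

View pics/s3b.png

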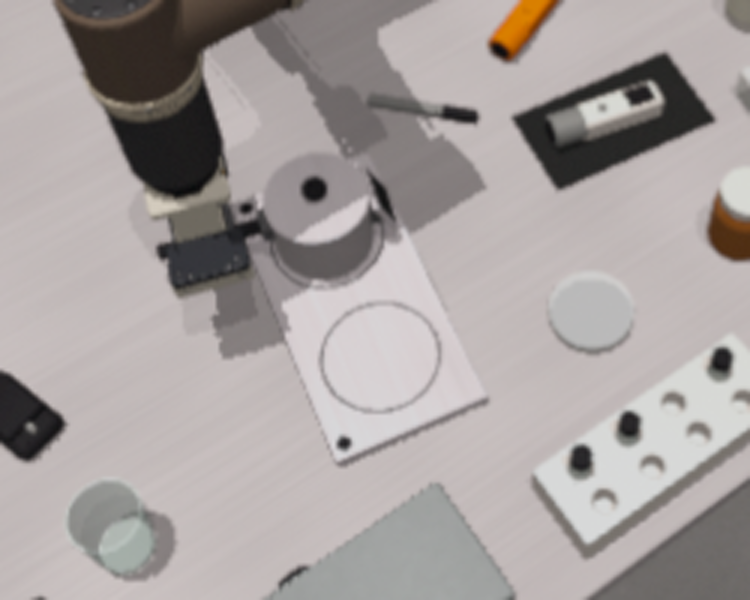

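The pot stands upright near the ring centre (knob at crop (314, 188)) and the jaws are open clear of the handle. I go up and over to the thermometer.

send_rows(
  increments=[
    [[0,0,0.3,0],[0,0,0.6,0],[0,0,0.75,0],[0,1,0.75,0.053],[0,1,0.75,0.053],[0,1,0.75,0.053],[0,1,0.75,0.053]],
  ],
)

```text
clock: 11.05
tool_pos: [0.431, 0.0145, 0.2139]
orientation: [-180.0, 0.0, -102.8]
force: [0.0, -0.9, 0.2]
opening: 0.0876
gripper_force: 0.0
```

send_rows(
  increments=[
    [[0.41,1,0,0],[0.41,1,0,0],[0.41,1,0,0],[0.41,1,0,0],[0.41,1,0,0]],
  ],
)

```text
clock: 11.68
tool_pos: [0.5137, 0.2126, 0.2125]
orientation: [179.9, -0.1, -103.0]
force: [-0.5, -0.7, -0.4]
opening: 0.0876
gripper_force: 0.0
```

```bash
python3 - <<'E'
from h import *
np.set_printoptions(precision=4,suppress=True)
o=ctrl.get_obs();print(o['clock'],o['tool_pos'],o['orientation'],o['opening'])
f=lambda x,y,z:onz('scene',140+(y+.5)/3-.5,80+(x+.5)/3-.5,z)
print('knob scene',f(314,188,.129))
b=shot('top','t4.png')
d=[x for x in ctrl.spot_point('pad','top')]; print('pad',[(onz('top',*x['pixel'],.075),x['conf']) for x in d])
d=[x for x in ctrl.spot_point('pot_grip','top')]; print('grip',[(onz('top',*x['pixel'],.082),x['conf']) for x in d])
d=[x for x in ctrl.spot_point('pot','top')]; print('pot',[(onz('top',*x['pixel'],.02),x['conf']) for x in d])
cv2.imwrite('pics/t4b.png',cv2.resize(b[130:250,180:380],(800,480),interpolation=cv2.INTER_CUBIC)[:,:,::-1])
E
```

```text
11.675 [0.5137 0.2126 0.2125] [ 179.9484   -0.0779 -102.9967] 0.08760843815152465
knob scene [ 0.4683 -0.0738  0.129 ]
pad [(array([ 0.486 , -0.0076,  0.075 ]), 0.45)]
grip [(array([ 0.4312, -0.1799,  0.082 ]), 0.57)]
pot [(array([ 0.4651, -0.09  ,  0.02  ]), 0.89)]
```

View pics/t4b.png

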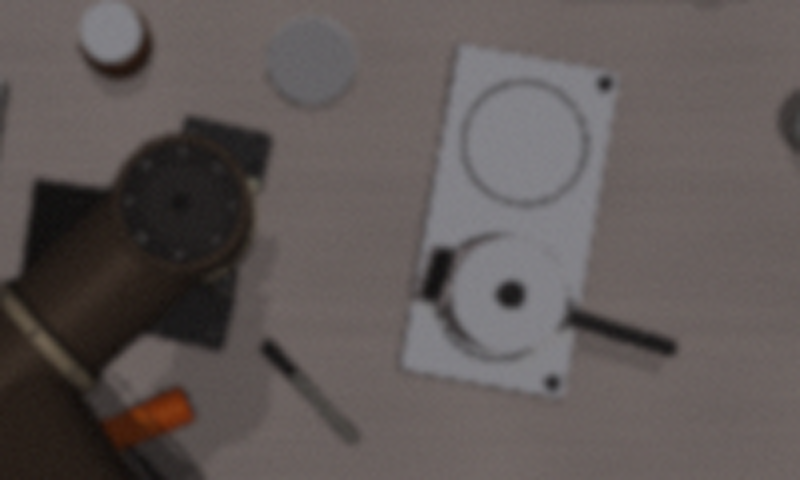

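The pot sits in the ring: knob at crop (511, 294), handle end at (676, 349), bystanders unmoved. I compute its pose from these, and the aim.

```bash
python3 - <<'E'
from h import *
np.set_printoptions(precision=4,suppress=True)
c=lambda x,y,z:onz('top',130+(y+.5)/4-.5,180+(x+.5)/4-.5,z)
k=c(511,294,.129); e=c(676,349,.085); d=k-e
print('knob',k,'lid',c(511,297,.108),'yaw',np.degrees(np.arctan2(d[1],d[0])),np.linalg.norm(d[:2]))
b=c(572,314,.085); d=b-e; print('yaw by handle',np.degrees(np.arctan2(d[1],d[0])))
for y in (72.5,):
    u=np.array([np.cos(np.radians(y)),np.sin(np.radians(y))]); print('pad',k[:2]+.07*u,'thermo origin',k[:2]+.22*u)
E
```

```text
knob [ 0.4654 -0.0736  0.129 ] lid [ 0.4631 -0.0759  0.108 ] yaw 72.50170540813052 0.17483541946437955
yaw by handle 71.414198239234
pad [ 0.4864 -0.0068] thermo origin [0.5315 0.1362]
```

send_rows(
  increments=[
    [[0,0.365,-0.2,0],[0,0.365,-0.5,0],[0,0.365,-0.75,0],[0,0.365,-0.85,0],[0,0.365,-0.85,0]],
  ],
)

```text
clock: 12.5
tool_pos: [0.5123, 0.2829, 0.0423]
orientation: [179.9, -0.2, -103.1]
force: [0.8, -0.3, 0.5]
opening: 0.0875
gripper_force: 0.0
```

send_rows(
  increments=[
    [[0,0,-0.1,0],[0,0,-0.17,0],[0,0,-0.17,0]],
  ],
)

```text
clock: 12.88
tool_pos: [0.5131, 0.2841, 0.0097]
orientation: [180.0, -0.0, -103.1]
force: [-0.2, -1.4, 0.6]
opening: 0.0878
gripper_force: 0.0
```

send_rows(
  increments=[
    [[0,0,0,0],[0,0,0,0],[0,0,0,0],[0,0,0,0],[0,0,0,0],[0,0,0,0],[0,0,0,0],[0,0,0,0]],
  ],
  jaw=0,
)

```text
clock: 13.88
tool_pos: [0.5132, 0.2846, 0.0096]
orientation: [-180.0, 0.0, -103.1]
force: [1.1, -0.4, 0.9]
opening: 0.0359
gripper_force: 30.0
```

send_rows(
  increments=[
    [[0,0,0.1,0],[0,0,0.25,0],[0.01,-0.1,0.255,0],[0.03,-0.25,0.255,-0.02],[0.05,-0.4,0.255,-0.03],[0.07,-0.55,0.255,-0.04],[0.09,-0.68,0.255,-0.051],[0.09,-0.74,0.255,-0.051],[0.09,-0.74,0.255,-0.051],[0.09,-0.74,0.255,-0.051]],
  ],
)

```text
clock: 15.12
tool_pos: [0.5311, 0.1369, 0.0604]
orientation: [180.0, 0.0, -107.4]
force: [-0.1, -0.0, -1.5]
opening: 0.036
gripper_force: 30.0
```

```bash
python3 - <<'E'
from h import *
np.set_printoptions(precision=4,suppress=True)
o=ctrl.get_obs();print(o['clock'],o['tool_pos'],o['orientation'],o['opening'])
im=shot('scene','s5.png'); cv2.imwrite('pics/s5b.png',cv2.resize(im[140:290,130:330],(800,600),interpolation=cv2.INTER_CUBIC)[:,:,::-1])
E
```

```text
15.125 [0.5311 0.1369 0.0604] [ 179.9955    0.0007 -107.428 ] 0.03595683762884862
```

View pics/s5b.png

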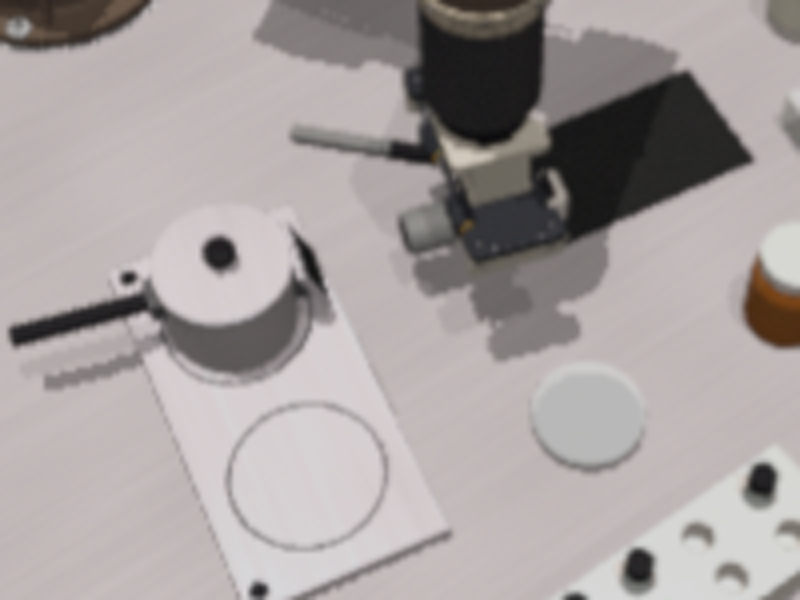

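The thermometer is held level, its grey head at crop (420, 228), in line with handle and pad (310, 262). I hold it there.

send_rows(
  increments=[
    [[0,0,0,0],[0,0,0,0],[0,0,0,0],[0,0,0,0],[0,0,0,0],[0,0,0,0],[0,0,0,0],[0,0,0,0],[0,0,0,0],[0,0,0,0],[0,0,0,0],[0,0,0,0]],
  ],
)

```text
clock: 16.68
tool_pos: [0.5311, 0.1366, 0.0606]
orientation: [-180.0, 0.0, -107.4]
force: [-0.4, 0.7, -3.1]
opening: 0.0358
gripper_force: 30.0
```

```bash
python3 - <<'E'
from h import *
np.set_printoptions(precision=4,suppress=True)
g=lambda p:(np.array(p)-[140,130])[::-1]*4
u=np.array([np.cos(np.radians(72.5)),np.sin(np.radians(72.5))]);k=np.array([.4655,-.0745])
print('pad crop expected',g(proj('scene',[*(k+.07*u),.075])),'window',g(proj('scene',[*(k+.15*u),.075])))
P=ctrl.spot_point('pad','scene');W=ctrl.spot_point('window','scene')
print([(g(d['pixel']),d['conf']) for d in P],[(g(d['pixel']),d['conf']) for d in W],ctrl.get_obs()['clock'])
E
```

```text
pad crop expected [305.7732 260.0988] window [398.667 235.031]
[(array([320. , 262.4]), 0.61)] [(array([398.4, 225.2]), 0.7), (array([ 867.6, -178.8]), 0.7)] 16.775
```

```bash
python3 - <<'E'
from h import *
im=cv2.imread('pics/s5.png')[170:240,190:283]; s=8
im=cv2.resize(im,None,fx=s,fy=s,interpolation=cv2.INTER_CUBIC)
a=np.radians(-107.4); u=np.array([np.cos(a),np.sin(a),0]);v=np.array([-u[1],u[0],0]);z=np.array([0,0,1])
o=np.array([.5311,.1369,.055])
def ln(P,col):
    q=[((np.array(proj('scene',p))-[170,190]+.5)*s)[::-1] for p in P]
    cv2.polylines(im,[np.round(q).astype(int)],False,col,1)
t=np.linspace(0,2*np.pi,40)
for x in(.03,.07): ln([o+x*u+.02*(np.cos(k)*v+np.sin(k)*z)+.02*z for k in t],(0,0,255))
ln([o+x*u+y*v+.034*z for x,y in[(-.07,-.018),(.035,-.018),(.035,.018),(-.07,.018),(-.07,-.018)]],(0,255,0))
ub=np.radians(72.5);n=np.array([np.cos(ub),np.sin(ub),0]);w=np.array([-n[1],n[0],0]);c=np.array([.4655,-.0745,.075])+.07*n
m=np.cos(np.radians(20))*z-np.sin(np.radians(20))*n
ln([c+.029*(i*w+j*m) for i,j in[(1,1),(-1,1),(-1,-1),(1,-1),(1,1)]],(255,0,255))
cv2.imwrite('pics/ov.png',im)
E
```

```text
(no output)
```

View pics/ov.png

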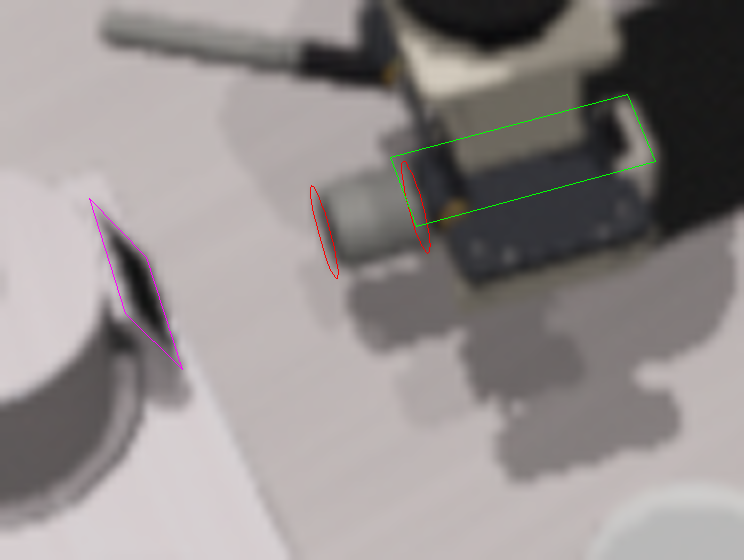

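The overlay matches the picture: the head is level and a few mm farther back than drawn, and the pad lies within its outline. The aim is good, so I lay the thermometer back.

send_rows(
  increments=[
    [[-0.01,0.08,0,0],[-0.03,0.2,0,0.01],[-0.05,0.35,0,0.03],[-0.07,0.5,0,0.04],[-0.09,0.65,0,0.051],[-0.09,0.77,0,0.051],[-0.09,0.77,-0.08,0.051],[-0.09,0.77,-0.16,0.051],[-0.09,0.77,-0.21,0.051],[-0.09,0.77,-0.235,0.051],[-0.09,0.77,-0.25,0.051],[-0.09,0.77,-0.254,0.051]],
  ],
)

```text
clock: 18.27
tool_pos: [0.5133, 0.2905, 0.0098]
orientation: [-180.0, 0.0, -103.1]
force: [-0.3, -0.2, -1.7]
opening: 0.0358
gripper_force: 30.0
```

send_rows(
  increments=[
    [[0,0,0,0],[0,0,0,0],[0,0,0,0]],
  ],
)

```text
clock: 18.65
tool_pos: [0.5132, 0.2907, 0.01]
orientation: [-180.0, 0.0, -103.1]
force: [-0.1, -0.1, -2.5]
opening: 0.0362
gripper_force: 30.0
```

send_rows(
  increments=[
    [[0,0,0,0],[0,0,0,0],[0,0,0,0],[0,0,0,0],[0,0,0,0],[0,0,0,0],[0,0,0,0],[0,0,0,0]],
  ],
  jaw=1,
)

```text
clock: 19.65
tool_pos: [0.5131, 0.2906, 0.0097]
orientation: [180.0, -0.0, -103.1]
force: [-0.9, -0.5, 1.5]
opening: 0.0878
gripper_force: 0.0
```

send_rows(
  increments=[
    [[0,0,0.1,0],[0,0,0.35,0],[0,0,0.65,0],[0,0,0.9,0],[-1,0.5,0.9,0],[-1,0.5,0.9,0],[-1,0.5,0.9,0],[-1,0.5,0.9,0],[-1,0.5,0.9,0]],
  ],
)

```text
clock: 20.78
tool_pos: [0.3112, 0.3916, 0.1902]
orientation: [180.0, 0.1, -102.9]
force: [-0.3, -0.6, 0.3]
opening: 0.0879
gripper_force: 0.0
```

```bash
python3 - <<'E'
from h import *
o=ctrl.get_obs();print(o['clock'],o['tool_pos'])
im=shot('scene','s6.png'); cv2.imwrite('pics/s6b.png',cv2.resize(im[120:320,80:345],(795,600),interpolation=cv2.INTER_CUBIC)[:,:,::-1])
E
```

```text
20.775 [0.31124551 0.3915754  0.19017893]
```

View pics/s6b.png

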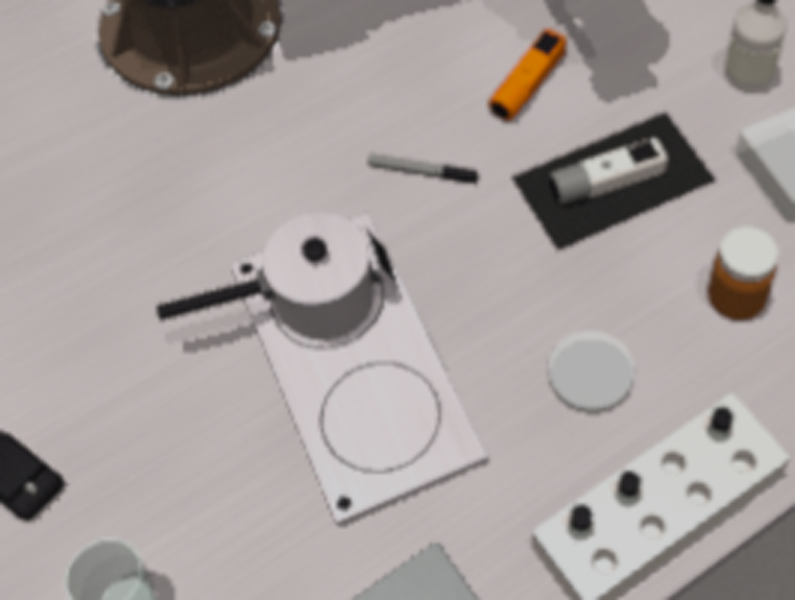

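The pot stands in its ring (knob at crop (314, 250)). The thermometer lies display up along the mat at (610, 168), the bystanders are where they were, and the arm is clear.

```bash
python3 -c "
from plant import ctrl
print(ctrl.close_job())"
```

```text
the job is handed in; nothing more can be done
None
```

I slid the pot into the empty ring, held the thermometer about 8 cm from the pad for about 1.5 s, laid it back on its mat display up, and handed the job in; no verdict came back, but the last picture showed everything in place.

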